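# Mesh the big gear on the music toy and keep it pressed

## Robot

A 6-joint arm with a two-finger parallel gripper is mounted at the origin on the work surface. World frame = base frame: x ahead of the robot, y to its left, z up, the work surface at z = 0. Lengths are in m, angles in rad, forces in N, time in s.
With the tool pointing down it reaches from about 0.325 to 0.85 m from the base axis. Payload 15.5 kg.
Tool frame: the origin (TCP) lies at the very end of the fingers, on their centre line; the grasp point (between the pads) lies 19 mm behind it (manip.hold_point_z is the distance from the TCP to the grasp point, in m); z points along the fingers, y is the line along which they close (so a half turn about z gives the same grasp; the last joint's range is limited). The gripper opens to 91 mm and grips with 3 to 60 N. Pads are 32 mm wide; open, the fingers measure 118 mm over their backs; the gripper's body (76 mm by 178 mm) begins 60 mm behind the grasp point.
Start: joints at [1.117, 0.494, 1.345, -0, 1.302, -0.096], TCP at [0.219, 0.585, 0.214] pointing down, gripper open.
Joint ranges: [-2.91, 2.91], [-0.82, 2.16], [0.22, 2.67], [-1.22, 4.37], [0.12, 2.79], [-3.08, 3.08]. Speed limits (rad/s): [1.89, 1.89, 2.57, 3.01, 3.01, 3.01].

## Interface

Orientations are given as a 3x3 rotation matrix whose columns are the frame's x, y, z axes.
In Python, from cell import sensors, cams, manip gives the robot as it stands.
- The arm moves only by the tool apply_moves, never from a script. Its argument "increments" is a list of rows, each a list of 3 entries, a list of its own where there are three numbers: the gripper command: -1 is fully open, 1 is shut, values between are in proportion, then the shift along the tool's x, y, z normalised to -1 to 1, where 1 is 0.15 m, then the turn, a rotation vector about the tool's x, y, z normalised to -1 to 1, where 1 is 0.12 rad. In form: [[gripper, [tx, ty, tz], [wx, wy, wz]], ...]. A call has 1 to 8 rows; each row shifts and turns the commanded pose from where the row before left it, along the tool's axes as they then stand; what a row does not reach is not made up. A row lasts 1/12 s, in which the tool goes at most 41.7 mm and 7.16 degrees, less where a joint would pass 70% of its speed; a pose out of reach is approached as far as the arm can. A call with a number of a shift or a turn outside -1 to 1 is refused whole. A call with a gripper value outside its range is refused whole. The fingers move at their own pace and stop on an object; "grip_force" is the grip in N (left out, the last holds). Time passes only in rows, so rows that do not move let the fingers close. It gives the time, the measured TCP pose, the force, the opening and the grip force at its end, in the units of the state.
- sensors.get_obs(): the state, without advancing time (a new reading comes with each control period).
- cams.snapshot(name): name is "scene" or "top" or "wrist"; returns the picture (400x640x3 uint8, red, green, blue); there is no depth.
- cams.calibration(name): a dict with "intrinsics" (3x3 intrinsics, pixels), "k1" (the pictures are not rectified: a ray, as slopes to the right and down, at radius r is drawn at 1 + k1 r^2 times it, then the intrinsics apply), "R" (3x3) and "t" (3): a world point X has camera coordinates R X + t; the wrist camera has in their place "tool_from_camera" (4x4, takes a point from camera to tool coordinates, whose origin is the TCP and whose axes are the flange's). Camera axes: x right, y down, z forward; pixel columns grow to the right and rows downward; lengths in m; the calibration is good to about 2 mm. A picture is of the moment at which its call begins: read the wrist's pose just before it. calibration takes no time and is no camera call.
- manip.hand_in(): hands the job in; it is judged then, once.
The state is a dict: "t": time; "qpos": joint angles; "qd": joint speeds; "joint_torque": joint torques, N m; "tcp_pos": TCP position; "ee_rot": TCP orientation; "force": force on the tool from outside, world axes, zero at the start; "torque": the same for the moment, N m; "grip_width": opening from 0.0 (shut) to 1.0 (fully open); "grasp_force": force on a finger pad.
Only numpy, scipy, OpenCV 4.12 (cv2) and the standard library are available. Lean on these libraries where they do the work, as an engineer would, in place of code of your own. Each camera call takes 0.05 s, during which the arm holds its last target. There are 200 camera calls.

## Task

Take the big green gear out of the wooden toy tray by its yellow handle bar, turn it until the cross-shaped socket in its underside meshes with the orange cross splines of the music toy's spindle, and slide it fully home on the spindle's white plate. Then push the gear down until the sprung spindle is all the way in so that the tune plays, and keep it pressed: the program finishes while the gripper is still holding the gear down. Leave the other toys in the tray and do not disturb the baby bottle and the cream jar.

Things in the scene. Friction and masses are not known exactly. Their poses are not given: they have to be found in the camera images.
- gear_center (a point): Big green gear, 76 mm across its teeth, 72 mm tall with its handle, about 140 g, standing handle up on the tray floor. Point on its axis, half-way up (36 mm above its underside); z up. Toothed disc: lowest 16 mm; square hub 44 x 44 mm up to 36 mm. Its x runs along the handle bar.
- gear_handle (a point): Middle of the gear's yellow handle bar: 14 mm thick along the gear's y (grip it across this), 40 mm long along its x, 36 mm tall, from the hub's top 18 mm below this point to 18 mm above it.
- gear_socket (a point): Mouth of the gear's cross-shaped socket, on the axis in its underside. The socket is 32 mm deep; its two crossing slots run along the gear's x and y, 11 mm wide and 29 mm from end to end, so it fits the spindle at any quarter turn.
- spindle_seat (a point): Point on the music toy's spindle axis, on the top face of its white 42 x 42 mm plate where the gear's underside rests when home; 64 mm above the work surface when not pressed, moves down with the spindle. z up; x and y along the orange splines: a cross of two bars, 26 mm long, 8 mm wide, rising 16 mm above the plate. The spindle cannot turn.
- spindle_tip (a point): Top of the white round pilot pin above the splines, 29 mm above the plate; 8 mm thick, stepped down to 6 mm over its top 4 mm. It enters the socket first. An unmeshed gear stops with its underside on the splines, 16 mm above the plate.
- music_toy: Music toy: fixed wooden box 150 x 150 x 50 mm with a blue band and the spindle in the middle of its top; origin at the centre of its underside, x and y along its sides and the splines.
- spindle (a joint): How far the sprung spindle is pushed straight down, m: 0 is up, 0.008 is all the way in (firm stop). The spring needs 4 N to start and 8 N at the stop.
- tray: Open wooden tray, fixed, 220 x 310 mm along its x and y, 42 mm high, walls and floor 6 mm thick; origin at the centre of its underside.
- small_gear_center (a point): Small blue gear with a round hole, 58 mm across, 18 mm high, lying in the tray; its centre. Not the wanted gear.
- rattle_center (a point): Wooden rattle, 98 mm long along its x, 36 mm thick, lying in the tray; its centre.
- pacifier_center (a point): Red pacifier, 41 mm wide, 36 mm high, teat up, in the tray; its centre, 17 mm up.
- block_center (a point): Yellow toy block, 34 mm, in the tray; its centre.
- bottle_center (a point): Glass baby bottle, 58 mm across, 170 mm tall, standing on the changing top beyond the tray and the toy; its centre, half-way up.
- jar_center (a point): Closed cream jar with a blue twist cap, 68 mm across, 54 mm tall, standing on the changing top; its centre, half-way up.
Not all that is in view belongs to the job. There is more than one size of the part that bears small_gear_center; the job needs the middle-sized.

How it is judged:
By the outcome, as a careful person would: the job done as asked, in the order asked, and still so for the second after the job is handed in, while the arm keeps its last pose, push and grip.
It also fails if it takes over 42 s, if anything falls off the work surface, if the arm or the gripper's body presses on something with over 40 N, if the wrist force passes 120 N, or if a joint passes its speed limit or range.

## Working session

There is one attempt and no reset: what is moved stays moved. The work goes in short steps, Python scripts to look and compute and a tool call to move; the robot and the scene stay as the last step left them, time stands still between calls to the robot, and variables do not carry over. Pictures are saved under pics/ and viewed, at most 10 in all, crops included, and the job is handed in when it is done.

Besides the shell and the picture viewer there is one more tool, called after ">>>" as a command line: name --argument value ..., lists and objects as JSON in quotes. apply_moves: Moves the arm, as the interface text tells. Its arguments: {"type":"object","properties":{"increments":{"type":"array"},"grip_force":{"type":"number"}},"required":["increments"]}

```bash
mkdir -p pics; ls; python3 - <<'E'
from cell import sensors,cams,manip
import cv2,numpy as np
o=sensors.get_obs();print(o)
print(manip.hold_point_z)
for n in("scene","top","wrist"):
    im=cams.snapshot(n);cv2.imwrite(f"pics/{n}0.png",im[:,:,::-1]);print(n,cams.calibration(n))
a=cv2.imread("pics/scene0.png");b=cv2.imread("pics/top0.png")
cv2.imwrite("pics/both0.png",cv2.resize(np.vstack([a,b]),(480,600)))
E
```

```text
pics
{'t': 0.0, 'qpos': array([ 1.11751408e+00,  4.94178698e-01,  1.34612487e+00,  5.17189704e-05,
        1.30247524e+00, -9.54839674e-02]), 'qd': array([ 0.00102684, -0.00135515,  0.00144359, -0.00024147, -0.00138957,
        0.00141732]), 'joint_torque': array([ 4.15894101e-03, -8.78841591e+01, -3.81856406e+01,  7.10464711e-02,
        5.30578103e-02, -3.20796007e-04]), 'tcp_pos': array([0.21869266, 0.58509832, 0.21334317]), 'ee_rot': array([[-9.36665306e-01,  3.50225336e-01, -5.64273987e-04],
       [ 3.50225752e-01,  9.36664738e-01, -1.04453691e-03],
       [ 1.62712257e-04, -1.17600477e-03, -9.99999295e-01]]), 'force': array([-0.63439094,  0.89404905,  0.23632775]), 'torque': array([ 0.0194392 , -0.07436164, -0.002177  ]), 'grasp_force': 0.0, 'grip_width': 1.000945909184925}
0.0188
scene {'intrinsics': array([[400.84737519,   0.        , 314.10856739],
       [  0.        , 400.84737519, 205.80188276],
       [  0.        ,   0.        ,   1.        ]]), 'k1': -0.08914385891021448, 'R': array([[ 0.33446103,  0.94228836,  0.01511534],
       [ 0.53857865, -0.17795514, -0.8235684
[... 378 characters left out ...]
424, -0.00693554, -0.19069804],
       [ 0.19074945, -0.00770939, -0.98160848]]), 't': array([-0.00867845,  0.56835079,  1.00539254])}
wrist {'intrinsics': array([[289.86293924,   0.        , 316.5964712 ],
       [  0.        , 289.86293924, 201.42280922],
       [  0.        ,   0.        ,   1.        ]]), 'k1': 0.017583759238543082, 'tool_from_camera': array([[-1.28840500e-05, -9.70285221e-01, -2.41964024e-01,
         6.81279175e-02],
       [ 9.99999894e-01,  9.86211669e-05, -4.48722532e-04,
         2.41439281e-04],
       [ 4.59251616e-04, -2.41964004e-01,  9.70285118e-01,
        -1.71299155e-01],
       [ 0.00000000e+00,  0.00000000e+00,  0.00000000e+00,
         1.00000000e+00]])}
```

View pics/top0.png

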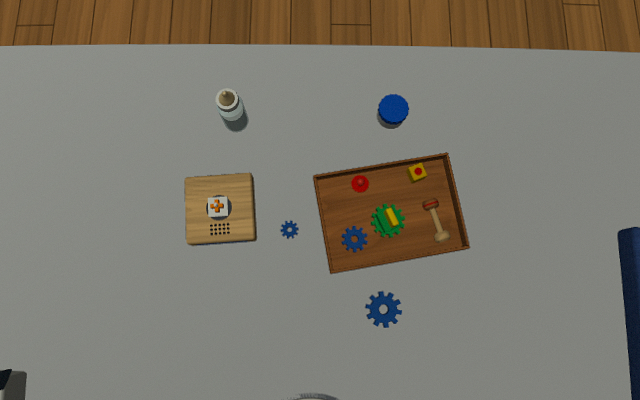

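View pics/scene0.png

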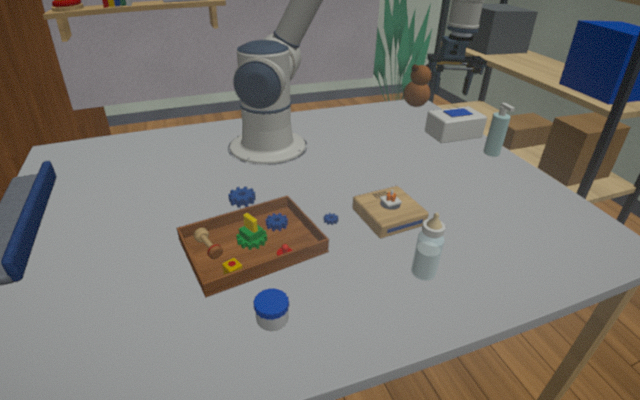

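```bash
cat > h.py <<'E'
import numpy as np,cv2
from cell import sensors,cams,manip
def rays(name,px,obs=None):
    c=cams.calibration(name);px=np.atleast_2d(np.float64(px));K=c["intrinsics"]
    d=np.stack([(px[:,0]-K[0,2])/K[0,0],(px[:,1]-K[1,2])/K[1,1]],1);u=d.copy()
    for _ in range(20):u=d/(1+c["k1"]*(u**2).sum(1,keepdims=True))
    v=np.c_[u,np.ones(len(u))]
    if name=="wrist":
        T=c["tool_from_camera"];R=obs["ee_rot"]@T[:3,:3];return obs["tcp_pos"]+obs["ee_rot"]@T[:3,3],v@R.T
    return -c["R"].T@c["t"],v@c["R"]
def plane(name,px,z,obs=None):
    o,v=rays(name,px,obs);return o+v*((z-o[2])/v[:,2:])
def mask(im,hlo,hhi,s=120,v=60):
    h=cv2.cvtColor(im,cv2.COLOR_RGB2HSV);return cv2.inRange(h,(hlo,s,v),(hhi,255,255))
def blobs(m,amin=15):
    cs,_=cv2.findContours(m,cv2.RETR_EXTERNAL,cv2.CHAIN_APPROX_NONE)
    return sorted([c for c in cs if cv2.contourArea(c)>=amin],key=cv2.contourArea,reverse=True)
def togo(p,yaw_x):
    "shift in tool axes (units) and turn (units) to TCP p, tool x at world angle yaw_x, pointing down"
    o=sensors.get_obs();R=o["ee_rot"];a=np.arctan2(R[1,0],R[0,0])
    w=(yaw_x-a+np.pi/2)%np.pi-np.pi/2
    print("tcp",o["tcp_pos"].round(4),"yaw",round(a,4),"t",round(o["t"],2),"shift",(R.T@(np.array(p)-o["tcp_pos"])/.15).round(3),"turn z",round(-w/.12,3),"q6",o["qpos"].round(2),"F",o["force"].round(1))
E
python3 - <<'E'
from h import *
for n in("top","scene"):
    im=cv2.imread(f"pics/{n}0.png")[:,:,::-1].copy()
    for k,(a,b,z) in dict(yellow=(22,34,.078),green=(45,80,.022),orange=(5,16,.08),blue=(100,125,.05)).items():
        for c in blobs(mask(im,a,b,130,100 if k!='blue' else 50))[:6]:
            r=cv2.minAreaRect(c);print(n,k,np.round(r[0]),np.round(r[1]),round(r[2]),cv2.contourArea(c),plane(n,[r[0]],z)[0].round(3), 'yaw',[round(float(np.degrees(np.arctan2(*(e[1]-e[0])[1::-1]))),1) for e in [plane(n,q,z) for q in (cv2.boxPoints(r)[:2],cv2.boxPoints(r)[1:3])]])
E
```

```text
top yellow [417. 171.] [14. 15.] 67 185.5 [ 0.616 -0.225  0.078] yaw [-66.2, -159.1]
top yellow [392. 216.] [18.  6.] 63 101.5 [ 0.517 -0.167  0.078] yaw [-63.2, -154.7]
top green [387. 220.] [32. 17.] 76 142.5 [ 0.518 -0.166  0.022] yaw [-75.5, -167.4]
top green [399. 215.] [24.  6.] 67 45.5 [ 0.529 -0.193  0.022] yaw [-67.1, -158.8]
top green [376. 225.] [13.  5.] 63 26.0 [ 0.506 -0.141  0.022] yaw [-63.2, -154.3]
top orange [387. 205.] [ 75. 129.] 79 5547.0 [ 0.542 -0.156  0.08 ] yaw [-78.0, -171.4]
top orange [430.  23.] [47. 38.] 87 1634.5 [ 0.97  -0.268  0.08 ] yaw [-85.4, 179.1]
top orange [390.  22.] [45. 39.] 90 1619.5 [ 0.968 -0.176  0.08 ] yaw [-88.8, 177.7]
top orange [508.  23.] [50. 36.] 85 1607.5 [ 0.972 -0.452  0.08 ] yaw [-82.6, 178.9]
top orange [470.  23.] [46. 39.] 90 1606.0 [ 0.971 -0.361  0.08 ] yaw [-88.2, 175.4]
top orange [270.  22.] [43. 38.] 90 1591.0 [0.967 0.101 0.08 ] yaw [-89.7, -179.0]
top blue [383. 309.] [35. 35.] 67 681.5 [ 0.325 -0.15   0.05 ] yaw [-67.2, -157.4]
top blue [393. 109.] [29. 30.] 31 652.0 [ 0.768 -0.181  0.05 ] yaw [-30.4, -122.4]
top
[... 963 characters left out ...]
262 0.08 ] yaw [111.3, 14.7]
scene orange [408. 393.] [12. 28.] 90 52.5 [ 1.04  -0.039  0.08 ] yaw [69.7, -31.1]
scene orange [424.  70.] [13.  8.] 18 43.0 [-0.46   0.945  0.08 ] yaw [143.1, 14.1]
scene blue [598.  55.] [62. 83.] 20 4396.5 [-0.658  2.556  0.05 ] yaw [127.5, -26.0]
scene blue [ 28. 220.] [ 23. 123.] 19 2199.5 [ 0.311 -0.715  0.05 ] yaw [-177.0, 45.2]
scene blue [270. 304.] [29. 33.] 90 779.0 [ 0.772 -0.185  0.05 ] yaw [71.6, -16.5]
scene blue [241. 194.] [13. 24.] 90 163.0 [ 0.368 -0.164  0.05 ] yaw [71.7, -12.4]
scene blue [638.  88.] [11. 32.] 21 161.5 [-0.046  2.107  0.05 ] yaw [119.9, -5.2]
scene blue [276. 221.] [12. 19.] 82 121.0 [ 0.513 -0.104  0.05 ] yaw [85.6, -11.3]
```

```bash
python3 - <<'E'
from h import *
p=plane("top",[[217,206]],.08)[0];print(p)
print(plane("top",[[230,100]],.17))
togo([p[0],p[1],.23],np.pi)
E
```

```text
[0.53668324 0.20227951 0.08      ]
[[0.73806266 0.1683036  0.17      ]]
tcp [0.2188 0.5852 0.2135] yaw 2.7837 t 0.15 shift [-2.879 -1.649 -0.109] turn z -2.982 q6 [ 1.12  0.49  1.35  0.    1.3  -0.1 ] F [0.3 0.7 0.7]
```

>>> apply_moves --increments '[[-1,[-0.24,-0.137,-0.01],[0,0,0]],[-1,[-0.24,-0.137,-0.01],[0,0,0]],[-1,[-0.24,-0.137,-0.01],[0,0,0]],[-1,[-0.24,-0.137,-0.01],[0,0,0]],[-1,[-0.24,-0.137,-0.01],[0,0,0]],[-1,[-0.24,-0.137,-0.01],[0,0,0]],[-1,[-0.24,-0.137,-0.01],[0,0,0]],[-1,[-0.24,-0.137,-0.01],[0,0,0]]]'

```text
t: 0.82
tcp_pos: [0.4319, 0.3287, 0.226]
ee_rot: [[-0.937, 0.35, -0.0], [0.35, 0.937, -0.0], [0.0, -0.0, -1.0]]
force: [1.4, 1.3, 0.2]
grip_width: 1.001
grasp_force: 0.0
```

>>> apply_moves --increments '[[-1,[-0.24,-0.137,-0.01],[0,0,0]],[-1,[-0.24,-0.137,-0.01],[0,0,0]],[-1,[-0.24,-0.137,-0.01],[0,0,0]],[-1,[-0.24,-0.137,0],[0,0,0]],[-1,[0,0,0],[0,0,-1]],[-1,[0,0,0],[0,0,-1]],[-1,[0,0,0],[0,0,-1]],[-1,[0,0,0],[0,0,0]]]'

```text
t: 1.48
tcp_pos: [0.5372, 0.2028, 0.2302]
ee_rot: [[-1.0, -0.008, -0.001], [-0.008, 1.0, -0.0], [0.001, -0.0, -1.0]]
force: [-0.7, -0.4, -1.1]
grip_width: 0.996
grasp_force: 0.0
```

```bash
python3 - <<'E'
from h import *
togo([.537,.202,.23],np.pi)
o=sensors.get_obs();im=cams.snapshot("wrist");cv2.imwrite("pics/w1.png",im[:,:,::-1]);np.save("w1.npy",np.c_[o["tcp_pos"],o["ee_rot"]])
E
```

```text
tcp [0.5372 0.2028 0.2302] yaw -3.1335 t 1.48 shift [ 0.001 -0.005  0.001] turn z 0.067 q6 [ 0.26  0.41  1.45  0.    1.28 -1.32] F [-0.7 -0.4 -1.1]
```

View pics/w1.png

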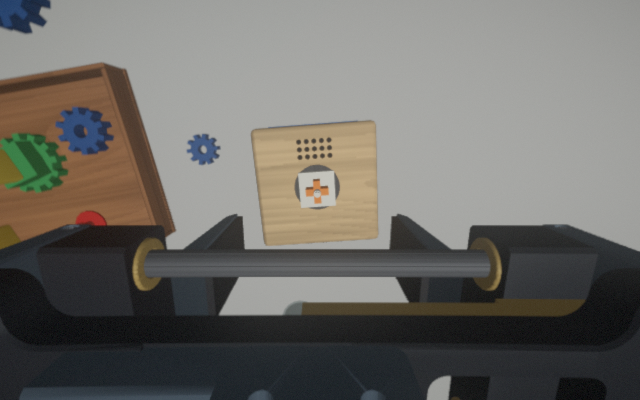

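>>> apply_moves --increments '[[-1,[-0.12,0,0.22],[0,0,0]],[-1,[-0.12,0,0.22],[0,0,0]],[-1,[-0.09,0,0.22],[0,0,0]],[-1,[0,0,0],[0,0,0]]]'

```text
t: 1.87
tcp_pos: [0.5856, 0.2026, 0.1253]
ee_rot: [[-1.0, 0.003, -0.007], [0.003, 1.0, -0.002], [0.007, -0.002, -1.0]]
force: [-1.8, -0.4, -1.5]
grip_width: 0.999
grasp_force: 0.0
```

```bash
python3 - <<'E'
from h import *
o=sensors.get_obs();im=cams.snapshot("wrist");cv2.imwrite("pics/w2.png",im[:,:,::-1]);np.save("w2.npy",np.c_[o["tcp_pos"],o["ee_rot"]])
print(o["tcp_pos"],o["qd"].round(3))
h=cv2.cvtColor(im,cv2.COLOR_RGB2HSV)
for n,m,z in(("orange",mask(im,3,16,190,100),.08),("white",cv2.inRange(h,(0,0,170),(179,40,255)),.064)):
    m[225:]=0
    cv2.imwrite(f"pics/m_{n}.png",m)
    for c in blobs(m,40)[:5]:
        r=cv2.minAreaRect(c);P=plane("wrist",cv2.boxPoints(r),z,o);e=P[1]-P[0];M=cv2.moments(c)
        print(n,np.round(r[0],1),np.round(r[1],1),plane("wrist",[r[0]],z,o)[0].round(4),"cent",plane("wrist",[[M['m10']/M['m00'],M['m01']/M['m00']]],z,o)[0].round(4),np.degrees(np.arctan2(e[1],e[0]))%90,np.linalg.norm(e),np.linalg.norm(P[2]-P[1]))
cv2.imwrite("pics/w2c.png",cv2.resize(im[100:260,220:420,::-1],(800,640))[:600])
E
```

```text
[0.58562749 0.20260342 0.12532432] [ 0.011 -0.086 -0.013  0.002  0.109 -0.001]
white [317.  155.3] [53.2 54. ] [0.5374 0.2032 0.064 ] cent [0.5372 0.2031 0.064 ] 4.638147303492829 0.042044807004622944 0.041891560321104165
```

View pics/w2c.png

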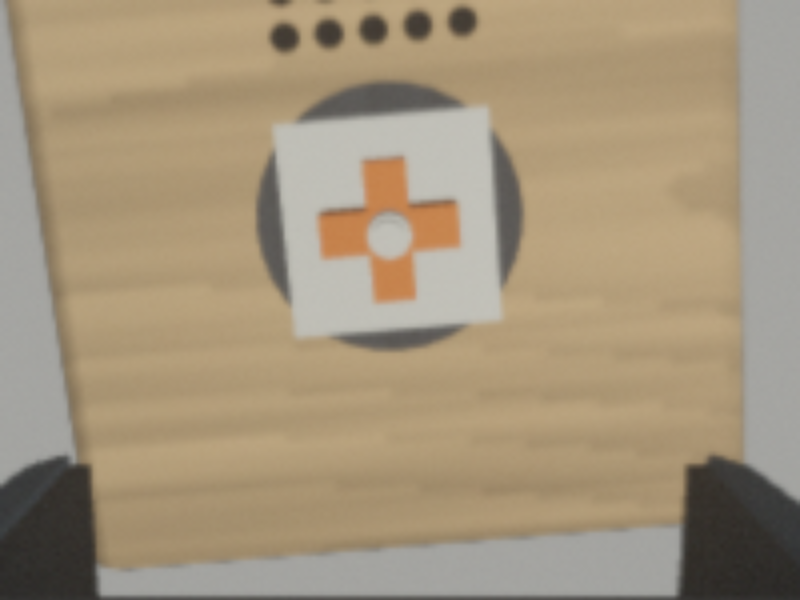

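```bash
python3 - <<'E'
from h import *
A=np.load("w2.npy");o=dict(tcp_pos=A[:,0],ee_rot=A[:,1:])
print(plane("wrist",[[317.3,157.2]],.08,o),plane("wrist",[[317.25,159]],.093,o))
togo([.562,-.146,.15],np.radians(205))
E
```

```text
[[0.53750692 0.20345386 0.08      ]] [[0.53763427 0.20342182 0.093     ]]
tcp [0.5854 0.2029 0.1283] yaw 3.1393 t 1.92 shift [ 0.152 -2.326 -0.141] turn z -3.655 q6 [ 0.24  0.58  1.45 -0.    1.12 -1.33] F [-0.7 -0.5  1. ]
```

>>> apply_moves --increments '[[-1,[0.017,-0.26,-0.016],[0,0,0]],[-1,[0.017,-0.26,-0.016],[0,0,0]],[-1,[0.017,-0.26,-0.016],[0,0,0]],[-1,[0.017,-0.26,-0.016],[0,0,0]],[-1,[0.017,-0.26,-0.016],[0,0,0]],[-1,[0.017,-0.26,-0.016],[0,0,0]],[-1,[0.017,-0.26,-0.016],[0,0,0]],[-1,[0.017,-0.26,-0.016],[0,0,0]]]'

```text
t: 2.58
tcp_pos: [0.5667, -0.1103, 0.1529]
ee_rot: [[-1.0, 0.001, 0.002], [0.001, 1.0, -0.001], [-0.002, -0.001, -1.0]]
force: [2.4, 0.2, 0.8]
grip_width: 0.999
grasp_force: 0.0
```

>>> apply_moves --increments '[[-1,[0.017,-0.246,-0.016],[0,0,0]],[-1,[0,0,0],[0,0,-0.92]],[-1,[0,0,0],[0,0,-0.92]],[-1,[0,0,0],[0,0,-0.92]],[-0.2,[0,0,0],[0,0,-0.9]],[-0.2,[0,0,0],[0,0,0]],[-0.2,[0,0,0],[0,0,0]]]'

```text
t: 3.17
tcp_pos: [0.5647, -0.1454, 0.1545]
ee_rot: [[-0.906, -0.423, 0.002], [-0.423, 0.906, -0.001], [-0.001, -0.001, -1.0]]
force: [0.4, 0.8, -0.2]
grip_width: 0.81
grasp_force: 0.0
```

```bash
python3 - <<'E'
from h import *
o=sensors.get_obs();im=cams.snapshot("wrist");cv2.imwrite("pics/w3.png",im[:,:,::-1]);np.save("w3.npy",np.c_[o["tcp_pos"],o["ee_rot"]])
print(o["tcp_pos"],o["qd"].round(3),o["grip_width"])
h=cv2.cvtColor(im,cv2.COLOR_RGB2HSV)
print("hsv",h[140:200:10,310])
for n,m,z in(("yellow",mask(im,22,34,120,60),.078),("green",mask(im,40,85,100,40),.022)):
    m[225:]=0
    for c in blobs(m,40)[:3]:
        r=cv2.minAreaRect(c);P=plane("wrist",cv2.boxPoints(r),z,o);e=P[1]-P[0]
        print(n,np.round(r[0],1),np.round(r[1],1),P.mean(0).round(4),np.degrees(np.arctan2(e[1],e[0])),np.linalg.norm(e),np.linalg.norm(P[2]-P[1]))
cv2.imwrite("pics/w3c.png",cv2.resize(im[60:260,180:440,::-1],(780,600)))
E
```

```text
[ 0.56466303 -0.14544069  0.15446353] [-0.     0.009  0.003  0.002 -0.005  0.023] 0.8095394505941763
hsv [[ 26 135 230]
 [ 25 135 231]
 [ 25 135 232]
 [ 34 118 171]
 [ 16 119 169]
 [ 14 120 176]]
yellow [215.5 210. ] [28. 39.] [ 0.6042 -0.2256  0.078 ] 115.04302673042184 0.03402497933003603 0.025842704177242416
yellow [314.5 146.5] [47. 15.] [ 0.517  -0.1693  0.078 ] 115.00202034971798 0.012360185515187581 0.03883690831704159
green [314.5 142.5] [71. 69.] [ 0.5172 -0.1698  0.022 ] 114.99635186664337 0.06877209486318794 0.07146774729937462
```

View pics/w3c.png

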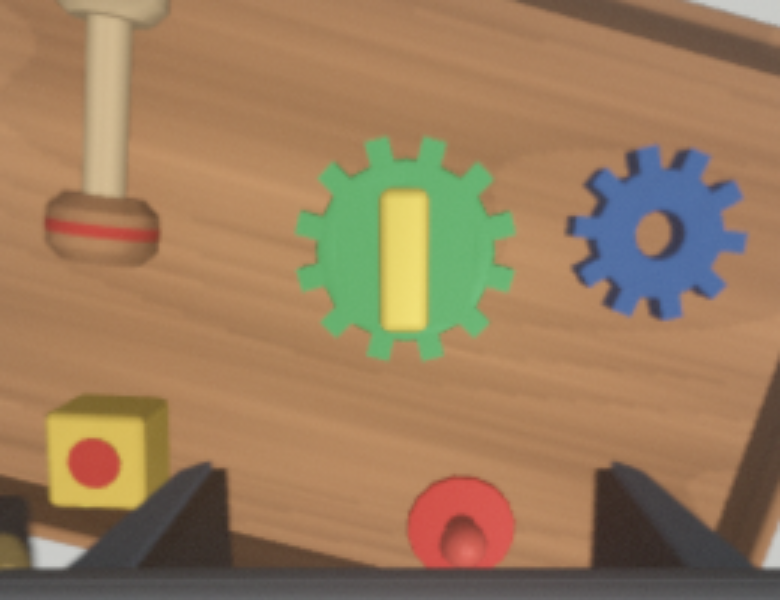

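```bash
python3 - <<'E'
from h import *
togo([.517,-.1695,.047],np.radians(205))
E
```

```text
tcp [ 0.5646 -0.1455  0.1542] yaw -2.7054 t 3.22 shift [ 0.356 -0.01   0.714] turn z -0.002 q6 [-0.35  0.5   1.52  0.    1.12 -2.36] F [ 0.4  0.3 -0.2]
```

>>> apply_moves --increments '[[-0.2,[0.18,-0.005,0.1],[0,0,0]],[-0.2,[0.176,-0.005,0.1],[0,0,0]],[-0.2,[0,0,0.2],[0,0,0]],[-0.2,[0,0,0.16],[0,0,0]],[-0.2,[0,0,0.1],[0,0,0]],[-0.2,[0,0,0.054],[0,0,0]],[-0.2,[0,0,0],[0,0,0]],[-0.2,[0,0,0],[0,0,0]]]' --grip_force 35

```text
t: 3.88
tcp_pos: [0.5171, -0.1698, 0.0464]
ee_rot: [[-0.905, -0.426, 0.0], [-0.426, 0.905, -0.0], [-0.0, -0.0, -1.0]]
force: [1.1, -0.1, 0.5]
grip_width: 0.6
grasp_force: 0.0
```

>>> apply_moves --increments '[[1,[0,0,0],[0,0,0]],[1,[0,0,0],[0,0,0]],[1,[0,0,0],[0,0,0]],[1,[0,0,0],[0,0,0]],[1,[0,0,0],[0,0,0]],[1,[0,0,0],[0,0,0]],[1,[0,0,0],[0,0,0]],[1,[0,0,0],[0,0,0]]]'

```text
t: 4.55
tcp_pos: [0.5169, -0.1699, 0.046]
ee_rot: [[-0.904, -0.427, 0.0], [-0.427, 0.904, -0.0], [-0.0, -0.0, -1.0]]
force: [-0.4, 1.1, 3.2]
grip_width: 0.151
grasp_force: 35.0
```

>>> apply_moves --increments '[[1,[0,0,-0.1],[0,0,0]],[1,[0,0,-0.2],[0,0,0]],[1,[0,0,-0.25],[0,0,0]],[1,[0,0,-0.25],[0,0,0.4]],[1,[0,0,-0.1],[0,0,0.9]],[1,[0,0,0],[0,0,0.9]],[1,[0,0,0],[0,0,0.8]],[1,[0,0,0],[0,0,0]]]'

```text
t: 5.22
tcp_pos: [0.5167, -0.1698, 0.1812]
ee_rot: [[-0.997, -0.076, 0.0], [-0.076, 0.997, -0.0], [-0.0, -0.0, -1.0]]
force: [-0.3, 0.4, -1.1]
grip_width: 0.152
grasp_force: 35.0
```

```bash
python3 - <<'E'
from h import *
togo([.5375,.2034,.18],np.radians(184.64)); print(sensors.get_obs()["grip_width"])
o=sensors.get_obs();im=cams.snapshot("wrist");cv2.imwrite("pics/w4.png",im[:,:,::-1]);np.save("w4.npy",np.c_[o["tcp_pos"],o["ee_rot"]])
E
```

```text
tcp [ 0.5167 -0.1698  0.1812] yaw -3.0652 t 5.22 shift [-0.328  2.47   0.008] turn z -0.039 q6 [-0.43  0.42  1.59  0.    1.14 -2.07] F [-0.3  0.4 -1.1]
0.15154661679694112
```

View pics/w4.png

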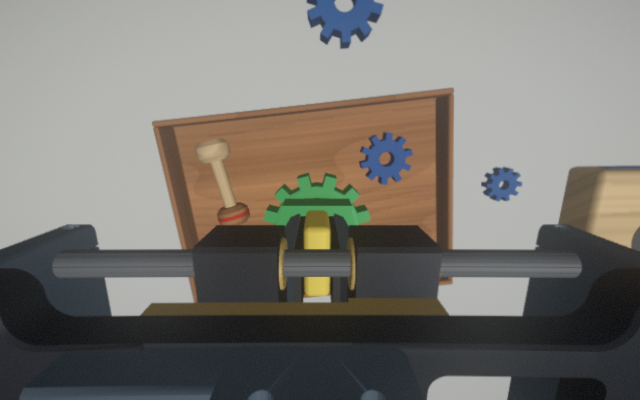

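>>> apply_moves --increments '[[1,[-0.033,0.15,0],[0,0,-0.04]],[1,[-0.033,0.25,0],[0,0,0]],[1,[-0.033,0.25,0],[0,0,0]],[1,[-0.033,0.25,0],[0,0,0]],[1,[-0.033,0.25,0],[0,0,0]],[1,[-0.033,0.25,0],[0,0,0]],[1,[-0.033,0.25,0],[0,0,0]],[1,[-0.033,0.25,0],[0,0,0]]]'

```text
t: 5.93
tcp_pos: [0.5314, 0.1193, 0.1806]
ee_rot: [[-0.996, -0.09, -0.001], [-0.09, 0.996, -0.0], [0.001, -0.0, -1.0]]
force: [-0.0, -0.2, -1.2]
grip_width: 0.156
grasp_force: 35.0
```

>>> apply_moves --increments '[[1,[-0.033,0.25,0],[0,0,0]],[1,[-0.032,0.22,0],[0,0,0]],[1,[0,0.1,0],[0,0,0]],[1,[0,0,0],[0,0,0]],[1,[0,0,0],[0,0,0]],[1,[0,0,0],[0,0,0]]]'

```text
t: 6.43
tcp_pos: [0.534, 0.2028, 0.1805]
ee_rot: [[-0.996, -0.088, -0.001], [-0.088, 0.996, -0.001], [0.001, -0.0, -1.0]]
force: [0.4, -0.8, -2.1]
grip_width: 0.15
grasp_force: 35.0
```

```bash
python3 - <<'E'
from h import *
togo([.5375,.2034,.14],np.radians(184.64)); print(sensors.get_obs()["qd"].round(3))
A=np.load("w4.npy");o=dict(tcp_pos=A[:,0],ee_rot=A[:,1:]);im=cv2.imread("pics/w4.png")
h=cv2.cvtColor(im,cv2.COLOR_BGR2HSV)
for c in(285,293,341,350):print(c,h[188:226,c,2])
# where a hub top front edge centred on the TCP would appear, as tool x for each row
for r in(200,203,206,209,212):
    print(r,(o["ee_rot"].T@(plane("wrist",[[317,r]],o["tcp_pos"][2]-.004,o)[0]-o["tcp_pos"])).round(4))
E
```

```text
tcp [0.534  0.2028 0.1805] yaw -3.0535 t 6.43 shift [-0.024  0.002  0.27 ] turn z 0.06 q6 [ 0.26  0.45  1.52 -0.    1.17 -1.4 ] F [ 0.4 -0.8 -2.1]
[-0.016 -0.004  0.     0.001  0.     0.012]
285 [ 82  89 105 136 150 152 152 152 151 150 135  96  82  78  78  74  78  97
 148 152 152 149 151 150 150 151 151 150 152 151 151 151 151 151 151 148
 144 117]
293 [157 117  77  78  87 118 144 151 151 148 132  84  78  78  76  77  78  98
 146 152 151 152 153 152 154 151 152 141  81  57  59  58  58  55  58  57
  57  55]
341 [165 151  84  79  88 112 150 159 163 159 138  89  75  78  79  78  79  99
 153 158 158 157 158 158 158 158 157 145  94  61  56  58  56  57  58  56
  56  59]
350 [ 91 124 153 160 159 161 159 160 160 160 159 155 153 146 119  92  83 101
 155 158 159 159 159 160 159 159 159 160 159 159 159 159 160 159 157 158
 150  89]
200 [0.0252 0.0006 0.004 ]
203 [0.0233 0.0006 0.004 ]
206 [0.0214 0.0006 0.004 ]
209 [0.0194 0.0006 0.004 ]
212 [0.0175 0.0006 0.004 ]
```

>>> apply_moves --increments '[[1,[-0.024,0.003,0],[0,0,0.06]],[1,[0,0,0.05],[0,0,0]],[1,[0,0,0.1],[0,0,0]],[1,[0,0,0.08],[0,0,0]],[1,[0,0,0.06],[0,0,0]],[1,[0,0,0.03],[0,0,0]],[1,[0,0,0],[0,0,0]],[1,[0,0,0],[0,0,0]]]'

```text
t: 7.1
tcp_pos: [0.5379, 0.2041, 0.133]
ee_rot: [[-0.997, -0.079, -0.0], [-0.079, 0.997, -0.0], [0.0, -0.0, -1.0]]
force: [0.6, 0.2, -0.9]
grip_width: 0.155
grasp_force: 35.0
```

```bash
python3 - <<'E'
from h import *
togo([.5375,.2034,.104],np.radians(184.64))
E
```

```text
tcp [0.5379 0.2041 0.133 ] yaw -3.0628 t 7.1 shift [ 0.003 -0.004  0.193] turn z -0.018 q6 [ 0.26  0.52  1.56 -0.    1.06 -1.39] F [ 0.6  0.2 -0.9]
```

>>> apply_moves --increments '[[1,[0.003,-0.004,0.03],[0,0,0]],[1,[0,0,0.03],[0,0,0]],[1,[0,0,0.03],[0,0,0]],[1,[0,0,0.02],[0,0,0]],[1,[0,0,0.02],[0,0,0]],[1,[0,0,0.02],[0,0,0]],[1,[0,0,0],[0,0,0]]]'

```text
t: 7.68
tcp_pos: [0.5371, 0.2036, 0.1098]
ee_rot: [[-0.997, -0.079, -0.001], [-0.079, 0.997, -0.0], [0.001, -0.0, -1.0]]
force: [0.6, -0.4, -1.5]
grip_width: 0.151
grasp_force: 35.0
```

>>> apply_moves --increments '[[1,[0,0,0.015],[0,0,0]],[1,[0,0,0.015],[0,0,0]],[1,[0,0,0.01],[0,0,0]],[1,[0,0,0],[0,0,0]],[1,[0,0,0],[0,0,0]]]'

```text
t: 8.1
tcp_pos: [0.5374, 0.2036, 0.1044]
ee_rot: [[-0.997, -0.079, -0.0], [-0.079, 0.997, -0.0], [0.0, -0.0, -1.0]]
force: [0.3, -0.5, -1.6]
grip_width: 0.157
grasp_force: 35.0
```

>>> apply_moves --increments '[[1,[0,0,0.02],[0,0,0]],[1,[0,0,0.015],[0,0,0]],[1,[0,0,0],[0,0,0]],[1,[0,0,0],[0,0,0]]]'

```text
t: 8.43
tcp_pos: [0.5376, 0.2037, 0.0993]
ee_rot: [[-0.997, -0.079, 0.0], [-0.079, 0.997, 0.0], [-0.0, 0.0, -1.0]]
force: [-0.2, -0.6, 3.5]
grip_width: 0.152
grasp_force: 35.0
```

>>> apply_moves --increments '[[1,[0,0,0.015],[0,0,0]],[1,[0,0,0.01],[0,0,0]],[1,[0,0,0],[0,0,0]],[1,[0,0,0],[0,0,0]]]'

```text
t: 8.77
tcp_pos: [0.5376, 0.2037, 0.096]
ee_rot: [[-0.997, -0.079, 0.001], [-0.079, 0.997, 0.0], [-0.001, 0.0, -1.0]]
force: [-1.6, -0.6, 10.2]
grip_width: 0.152
grasp_force: 35.0
```

>>> apply_moves --increments '[[1,[0,0,0.007],[0,0,0]],[1,[0,0,0],[0,0,0]],[1,[0,0,0],[0,0,0]]]'

```text
t: 9.02
tcp_pos: [0.5378, 0.2037, 0.0958]
ee_rot: [[-0.997, -0.079, 0.002], [-0.079, 0.997, 0.0], [-0.002, 0.0, -1.0]]
force: [-5.1, -1.7, 25.8]
grip_width: 0.153
grasp_force: 35.0
```

>>> apply_moves --increments '[[1,[0,0,-0.002],[0,0,0]],[1,[0,0,0],[0,0,0]],[1,[0,0,0],[0,0,0]],[1,[0,0,0],[0,0,0]]]'

```text
t: 9.35
tcp_pos: [0.5378, 0.2037, 0.0958]
ee_rot: [[-0.997, -0.079, 0.001], [-0.079, 0.997, 0.0], [-0.001, 0.0, -1.0]]
force: [-3.6, -0.9, 20.9]
grip_width: 0.151
grasp_force: 35.0
```

```bash
python3 - <<'E'
from h import *
s=cams.snapshot("scene")[140:300,160:460,::-1];t=cams.snapshot("top")[80:280,150:480,::-1]
f=lambda a:cv2.resize(a,(560,int(560*a.shape[0]/a.shape[1])))
v=np.vstack([f(s),f(t)]);print(v.shape);cv2.imwrite("pics/e.png",v[:600])
togo([.5375,.2034,.096],np.radians(184.64))
E
```

```text
(637, 560, 3)
tcp [0.5378 0.2037 0.0958] yaw -3.0626 t 9.45 shift [ 0.002 -0.002 -0.001] turn z -0.016 q6 [ 0.26  0.56  1.6  -0.    0.98 -1.39] F [-3.2 -1.8 20.6]
```

View pics/e.png

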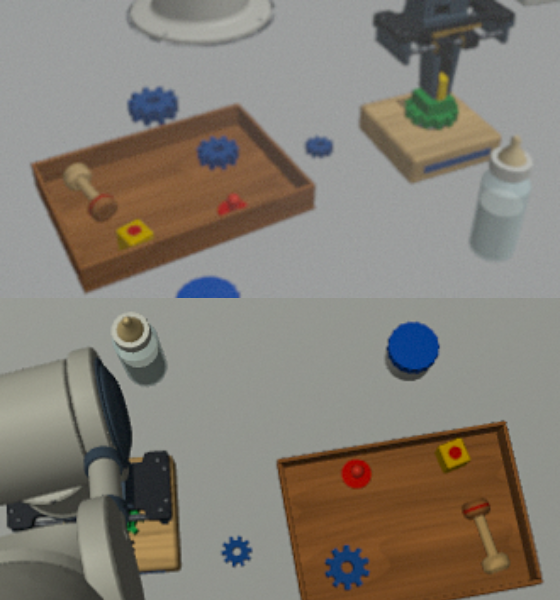

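The gear sits low on the music toy, held by the gripper at about (432,105). The other toys are still in the tray, and the bottle and jar have not moved. The press is steady at about 21 N against the stop.

```bash
python3 -c "
from cell import manip;print(manip.hand_in())"
```

```text
the job is handed in; nothing more can be done
None
```

I handed the job in with the green gear meshed on the spindle, slid home and still pressed against the stop at about 21 N. The tool came down about 8 mm from the home position, matching full spindle travel. I had no way to hear the tune, and the hand-in returned no verdict.

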